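# Fit the grating disc and lock it

## Robot

A 7-joint arm with a two-finger parallel gripper is mounted at the origin on the work surface; the furniture and walls round the work are solid. World frame = base frame: x ahead of the robot, y to its left, z up, the work surface at z = 0. Lengths are in m, angles in rad, forces in N, time in s.
With the tool pointing down it reaches from about 0.425 to 0.875 m from the base axis. Payload 8.4 kg.
Tool frame: the origin (TCP) lies between the finger pads; the fingertips stand 14 mm ahead of it and the grasp point (between the pads) lies 5 mm behind it; z points along the fingers, y is the line along which they close (so a half turn about z gives the same grasp; the last joint's range is limited). The gripper opens to 87 mm and grips with 3 to 60 N. Pads are 19 mm wide; open, the fingers measure 117 mm over their backs; the gripper's body (75 mm by 190 mm) begins 51 mm behind the grasp point.
Start: joints at [-1.21, 0.333, 0.04, 1.465, -0.013, 1.343, -0.059], TCP at [0.288, 0.582, 0.237] pointing down, gripper open.
Joint ranges: [-2.58, 2.58], [-0.38, 2.09], [-1.3, 1.39], [0.25, 2.4], [-1.5, 4.64], [0.08, 2.09], [-2.65, 2.65]. Speed limits (rad/s): [2.22, 2.22, 2.79, 2.79, 3.14, 3.14, 3.14].

## Interface

Orientations are given as a unit quaternion [x, y, z, w].
In Python, from station import arm gives the robot as it stands. The module is installed in compiled form; this text tells all that it offers.
- The arm moves only by the tool servo_tool, never from a script. Its argument "deltas" is a list of rows, each an object with "fingers": the finger opening in mm, from 0 to 87; "offset": the shift along the tool's x, y, z in mm, a list of three; "spin": the turn about the tool's z in rad. In form: [{"fingers": fingers, "offset": [tx, ty, tz], "spin": spin}, ...]. A call has 1 to 10 rows; each row shifts and turns the commanded pose from where the row before left it, along the tool's axes as they then stand; what a row does not reach is not made up. A row lasts 1/12 s, in which the tool goes at most 41.7 mm and 7.16 degrees, less where a joint would pass 70% of its speed; a pose out of reach is approached as far as the arm can. A call with a gripper value outside its range is refused whole. The fingers move at their own pace and stop on an object; the grip force is fixed at half the most. Time passes only in rows, so rows that do not move let the fingers close. It gives the time, the measured TCP pose, the force, the opening and the grip force at its end, in the units of the state.
- arm.get_obs(): the state, without advancing time (a new reading comes with each control period).
- arm.read_camera(name): name is "scene" or "top" or "wrist"; returns the picture (384x512x3 uint8, blue, green, red); there is no depth.
- arm.get_calibration(name): a dict with "fovy" (degrees; the focal length in pixels is half the picture's height over the tangent of half this angle, whatever the lens; pixels are square), "cx", "cy" (the principal point, pixels), "extrinsics" (4x4, takes a point from world to camera coordinates); the wrist camera has in their place "hand_eye" (4x4, takes a point from camera to tool coordinates, whose origin is the TCP and whose axes are the flange's). Camera axes: x right, y down, z forward; pixel columns grow to the right and rows downward; lengths in m; the calibration is good to about 2 mm. The wrist camera is an equidistant fisheye: a pixel r from the principal point sees the ray r / f radians off the axis. A picture is of the moment at which its call begins: read the wrist's pose just before it. get_calibration takes no time and is no camera call.
- arm.close_job(): hands the job in; it is judged then, once.
The state is a dict: "time": time; "qpos": joint angles; "joint_velocities": joint speeds; "joint_efforts": joint torques, N m; "position": TCP position; "tool_rot": TCP orientation; "force": force on the tool from outside, world axes, zero at the start; "ft_torque": the same for the moment, N m; "finger_gap": finger opening in m; "gripper_force": force on a finger pad.
Only numpy, scipy, OpenCV 4.12 (cv2) and the standard library are available. Lean on these libraries where they do the work, as an engineer would, in place of code of your own. Each camera call takes 0.05 s, during which the arm holds its last target. There are 200 camera calls.

## Task

Put the grating disc on the electric grater: turn it until the three studs of the drive hub come up through its three holes, and let it down until it lies flat and fully home on the hub. Then push the grater's spring knob down and turn it clockwise past its safety stop, as far as it goes, and let it spring back up. Do not move the other things on the table.

Things in the scene. Friction and masses are not known exactly. Their poses are not given: they have to be found in the camera images.
- disc_grip (a point): Point on the axis of the loose grating disc, inside its black bar handle, 34 mm above the plate's underside (29 mm above its top). x runs along the bar, z up. The bar is 50 mm long, 14 mm wide, its top 40 mm above the plate; its round foot is 32 mm across, 3 mm thick. Holes lie at 0, 120 and 240 degrees from x.
- disc: Grating disc: round steel plate 115 mm across, 5 mm thick, about 0.16 kg, flat on the table, bar handle upward. Three 14 mm through holes, evenly spaced, their centres 38 mm from the axis. Origin: centre of the underside; axes as disc_grip.
- hub_top (a point): Middle of the top face of the grater's drive hub, a flat aluminium plate 92 mm across, 62 mm above the table; z up. Three steel studs, 38 mm from the axis at 0, 120 and 240 degrees from x, 10 mm thick, 14 mm high, the upper 6 mm tapering to 4 mm. The disc fits in any of the three ways. The hub stands at any angle and turns stiffly (0.4 N m).
- grater: Electric grater: white motor housing, 130 x 230 mm (x, y), 50 mm high, fixed to the table. Origin: centre of its underside. The hub's axis is at y = +55 mm, the knob's at y = -70 mm.
- knob_grip (a point): Point on the axis of the grater's black spring knob, 86 mm above the table when up, 10 mm below the top of its bar, 20 mm above its round skirt (52 mm across). Bar 46 mm long, 14 mm wide; x runs along it, z up. A lug at the skirt's -x rim (white line on that end of the bar) meets a fixed steel bracket, the safety stop, unless the knob is pushed down.
- knob_press (a joint): How far the spring knob is pushed down, m: 0 up, 0.0065 fully down; needs 5 N to start and 8 N at the bottom, springs back up when let go. At least 5 mm down lets the lug pass under the stop.
- knob_turn (a joint): Turn of the spring knob, rad, growing clockwise seen from above, 0 to 1.3 (end of travel). It turns lightly (0.04 N m) and stays where it is left. Not pushed, it is stopped at about 0.4; pushed down, it passes the stop, which it has cleared by 0.85.
- cream: Bystander: small round pot, 58 mm across, 50 mm high; leave it alone
- spoon: Bystander: teaspoon, 132 mm long; leave it alone
- matches: Bystander: matchbox, 36 x 53 x 14 mm; leave it alone
Things that resemble listed ones, but are neither listed nor needed, are in the scene too. There is more than one size of the disc; the one meant has the size given above.

How it is judged:
By the outcome, as a careful person would: the job done as asked, in the order asked, and still so for the second after the job is handed in, with the robot touching nothing.
It also fails if it takes over 53 s, if anything falls off the work surface, if the arm or the gripper's body presses on something with over 40 N, if the wrist force passes 120 N, or if a joint passes its speed limit or range.

## Working session

There is one attempt and no reset: what is moved stays moved. The work goes in short steps, Python scripts to look and compute and a tool call to move; the robot and the scene stay as the last step left them, time stands still between calls to the robot, and variables do not carry over. Pictures are saved under pics/ and viewed, at most 11 in all, crops included, and the job is handed in when it is done.

Besides the shell and the picture viewer there is one more tool, called after ">>>" in YAML: its name, and indented under it one key for each argument. servo_tool: Moves the arm, as the interface text tells. Its arguments: {"type":"object","properties":{"deltas":{"type":"array"}},"required":["deltas"]}

```bash
mkdir -p pics
cat > h.py <<'E'
import numpy as np, cv2
from station import arm
from scipy.spatial.transform import Rotation as R
def f(c): return 192/np.tan(np.radians(c["fovy"])/2)
def ray(name,u,v,obs=None):
    c=arm.get_calibration(name); F=f(c); x=(u-c["cx"]);y=(v-c["cy"])
    if name!="wrist":
        E=np.array(c["extrinsics"]); d=E[:3,:3].T@np.array([x/F,y/F,1]); o=-E[:3,:3].T@E[:3,3]
    else:
        r=np.hypot(x,y); t=r/F; dc=np.array([x/r*np.sin(t),y/r*np.sin(t),np.cos(t)]) if r>0 else np.array([0,0,1.])
        H=np.array(c["hand_eye"]); T=R.from_quat(obs["tool_rot"]).as_matrix()
        d=T@H[:3,:3]@dc; o=T@H[:3,3]+np.array(obs["position"])
    return o,d/np.linalg.norm(d)
def onz(name,u,v,z,obs=None):
    o,d=ray(name,u,v,obs); return o+d*(z-o[2])/d[2]
def tri(rays):
    A=np.zeros((3,3));b=np.zeros(3)
    for o,d in rays:
        P=np.eye(3)-np.outer(d,d);A+=P;b+=P@o
    p=np.linalg.solve(A,b); return p,[np.linalg.norm((np.eye(3)-np.outer(d,d))@(p-o)) for o,d in rays]
def proj(name,p,obs=None):
    c=arm.get_calibration(name);F=f(c);p=np.array(p,float)
    if name!="wrist":
        E=np.array(c["extrinsics"]);q=E[:3,:3]@p+E[:3,3];return c["cx"]+F*q[0]/q[2],c["cy"]+F*q[1]/q[2]
    H=np.array(c["hand_eye"]);T=R.from_quat(obs["tool_rot"]).as_matrix()
    q=H[:3,:3].T@(T.T@(p-obs["position"])-H[:3,3]);t=np.arctan2(np.hypot(q[0],q[1]),q[2]);a=np.arctan2(q[1],q[0])
    return c["cx"]+F*t*np.cos(a),c["cy"]+F*t*np.sin(a)
def shot(name,fn):
    o=arm.get_obs(); im=arm.read_camera(name); cv2.imwrite(f"pics/{fn}.png",im); return o,im
E
python3 - <<'E'
from h import *
import pickle
np.set_printoptions(precision=4,suppress=True)
ims=[shot(n,n+"0") for n in("scene","top","wrist")]
pickle.dump(ims[0][0],open("o0.pkl","wb"))
print(ims[0][0])
for n in("scene","top"): c=arm.get_calibration(n);E=np.array(c["extrinsics"]);print(n,c["fovy"],-E[:3,:3].T@E[:3,3],E[:3,:3].ravel())
print(arm.get_calibration("wrist"))
E
```

```text
{'time': 0.0, 'qpos': array([-1.2101,  0.3339,  0.0399,  1.4662, -0.0134,  1.3433, -0.0585]), 'joint_velocities': array([-0.0005, -0.0009, -0.0001, -0.0005, -0.0006,  0.0007, -0.0006]), 'joint_efforts': array([ -0.0006, -65.6353,   1.3351, -40.3812,  -0.0597,   0.0443,
         0.0002]), 'position': array([0.2883, 0.5821, 0.2357]), 'tool_rot': array([ 0.2279,  0.9737, -0.0008, -0.0001]), 'force': array([ 0.2994,  0.2987, -0.4247]), 'ft_torque': array([-0.0137, -0.028 ,  0.022 ]), 'gripper_force': 0.0, 'finger_gap': 0.08700888429867629}
scene 45.2262316484399 [-0.5293  0.6017  0.5982] [-0.4367 -0.8996  0.0019 -0.3995  0.1921 -0.8964  0.806  -0.3922 -0.4433]
top 57.73206302744305 [0.278  0.1418 0.9402] [ 0.0172 -0.9995 -0.026  -0.9926 -0.0139 -0.1206  0.1202  0.0278 -0.9924]
{'fovy': 65.70646984690485, 'cx': 260.17125287975864, 'cy': 190.46961443421984, 'hand_eye': array([[-0.001 , -0.9534, -0.3016,  0.0824],
       [ 1.    , -0.0011,  0.0001, -0.0009],
       [-0.0004, -0.3016,  0.9534, -0.1501],
       [ 0.    ,  0.    ,  0.    ,  1.    ]])}
```

View pics/top0.png

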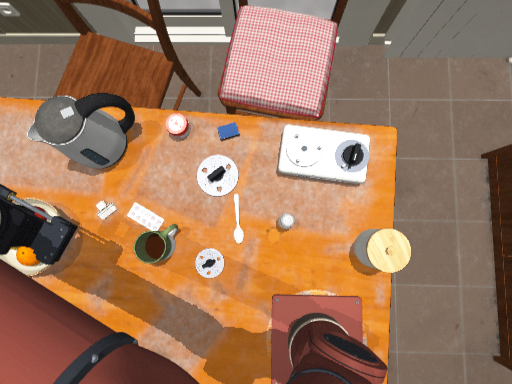

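View pics/scene0.png

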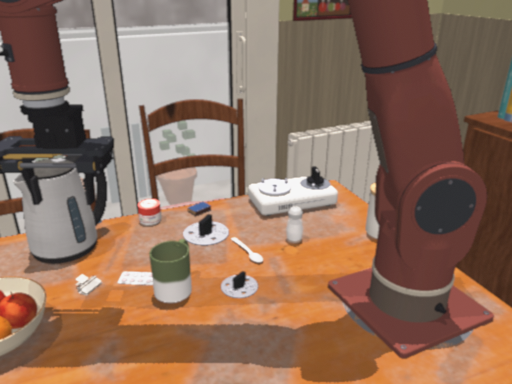

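The top view shows the large disc at about (217,175), the small one at (209,263), and the grater at (325,153) with its hub near (304,147) and knob near (352,155). I'll measure these from the masks.

Run:
```python
from h import *
np.set_printoptions(precision=4,suppress=True)
im=cv2.imread("pics/top0.png")
g=im.max(2);s=im.max(2).astype(int)-im.min(2)
for nm,(x0,y0,x1,y1) in dict(disc=(190,148,246,202),small=(190,243,230,283),grater=(272,118,378,192)).items():
    w=np.zeros(g.shape,np.uint8);w[y0:y1,x0:x1]=((s<45)&(g>110))[y0:y1,x0:x1]*255
    c=max(cv2.findContours(w,0,2)[0],key=cv2.contourArea);c=cv2.convexHull(c)
    z=0.05 if nm=="grater" else .005
    P=np.array([onz("top",*p[0],z)[:2] for p in c],np.float32)
    print(nm,cv2.minAreaRect(P),cv2.minEnclosingCircle(P))
    b=np.zeros(g.shape,np.uint8);b[y0+4:y1-4,x0+4:x1-4]=(g<60)[y0+4:y1-4,x0+4:x1-4]*255
    for k in cv2.findContours(b,0,2)[0]:
        if cv2.contourArea(k)>15:
            Q=np.array([onz("top",*p[0],.04 if nm!="grater" else .08)[:2] for p in k],np.float32);print("  dark",cv2.contourArea(k),cv2.minAreaRect(Q),k.reshape(-1,2).mean(0))
a=cv2.resize(im[140:210,180:260],None,fx=5,fy=5,interpolation=2);b=cv2.resize(im[120:190,276:376],None,fx=4,fy=5,interpolation=2)
cv2.imwrite("pics/c1.png",np.hstack([a,b])[:, :800])
```

```text
disc ((0.4266273081302643, 0.2668823003768921), (0.11594919860363007, 0.11229444295167923), 1.292881965637207) ((0.4262373447418213, 0.2683278024196625), 0.05845917761325836)
  dark 59.5 ((0.41754060983657837, 0.2608368694782257), (0.01546039804816246, 0.04504549130797386), 38.226959228515625) [217.4737 175.4211]
small ((0.1918385773897171, 0.2823505401611328), (0.07545824348926544, 0.07439480721950531), 1.5916274785995483) ((0.19132743775844574, 0.2812274098396301), 0.03886157274246216)
  dark 38.0 ((0.19361940026283264, 0.2795420289039612), (0.01500333845615387, 0.0305425226688385), 1.1330091953277588) [207.1111 263.6111]
grater ((0.475192129611969, -0.0126899853348732), (0.23059417307376862, 0.14174219965934753), 82.11640167236328) ((0.47809725999832153, -0.013583755120635033), 0.12657895684242249)
  dark 268.5 ((0.4699500501155853, -0.07962818443775177), (0.047131188213825226, 0.047595564275979996), 16.978097915649414) [353.4865 154.1892]
```

View pics/c1.png

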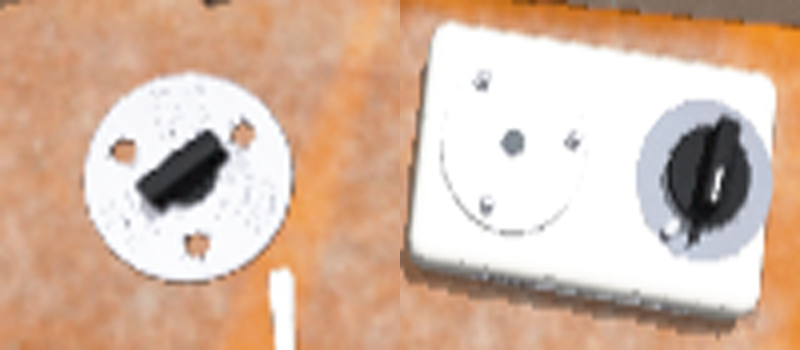

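The left crop shows the disc, with one hole on its bar's line (crop px 242,133) and the others at (122,152) and (196,244). On the hub, the studs are at about -90°, 30° and 150° in world axes. The knob bar's white-line end points down in the image. I'll move over the disc and line up with its bar.

>>> servo_tool:
  deltas:
    - {"fingers": 50, "offset": [-29.3, -24.5, 4], "spin": 0}
    - {"fingers": 50, "offset": [-29.3, -24.5, 8], "spin": 0}
    - {"fingers": 50, "offset": [-29.3, -24.5, 8], "spin": 0}
    - {"fingers": 50, "offset": [-29.3, -24.5, 8], "spin": 0}
    - {"fingers": 50, "offset": [-29.3, -24.5, 8], "spin": 0}
    - {"fingers": 50, "offset": [-29.3, -24.5, 8], "spin": 0}
    - {"fingers": 50, "offset": [-29.3, -24.5, 8], "spin": 0}
    - {"fingers": 50, "offset": [-29.3, -24.5, 8], "spin": 0}
    - {"fingers": 50, "offset": [-29.3, -24.5, 8], "spin": 0}
    - {"fingers": 50, "offset": [0, 0, 8], "spin": 0.1}

```text
time: 0.98
position: [0.4302, 0.26, 0.1603]
tool_rot: [0.278, 0.96, -0.001, 0.001]
force: [0.9, -1.1, -0.3]
finger_gap: 0.0503
gripper_force: 0.0
```

>>> servo_tool:
  deltas:
    - {"fingers": 50, "offset": [0, 0, 0], "spin": 0.11}
    - {"fingers": 50, "offset": [0, 0, 0], "spin": 0.11}
    - {"fingers": 50, "offset": [0, 0, 0], "spin": 0.11}
    - {"fingers": 50, "offset": [0, 0, 0], "spin": 0.12}
    - {"fingers": 50, "offset": [0, 0, 0], "spin": 0}
    - {"fingers": 50, "offset": [0, 0, 0], "spin": 0}

```text
time: 1.48
position: [0.4268, 0.2678, 0.1604]
tool_rot: [0.482, 0.876, -0.0, -0.0]
force: [1.2, -0.2, 0.2]
finger_gap: 0.0498
gripper_force: 0.0
```

Run:
```python
from h import *
import pickle
np.set_printoptions(precision=4,suppress=True)
o,im=shot("wrist","w1");pickle.dump(o,open("o1.pkl","wb"));print(o["position"],o["tool_rot"],o["qpos"],o["force"])
print(proj("wrist",[.426,.267,.005],o))
```

```text
[0.4268 0.2678 0.1604] [ 0.4821  0.8761 -0.0001 -0.    ] [-0.8908  0.0899  0.2566  1.9243 -0.0251  1.1308 -0.0597] [ 1.2423 -0.1872  0.1997]
(np.float64(259.4085961595886), np.float64(177.66182490780062))
```

View pics/w1.png

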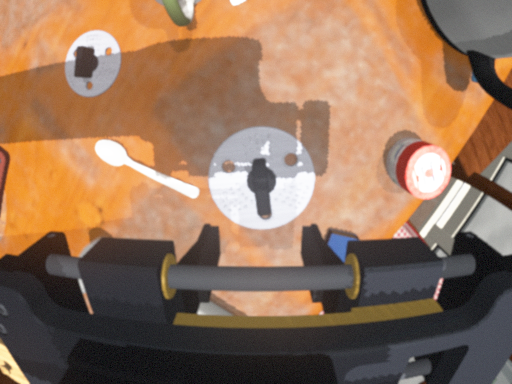

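The disc sits at (262,178) in the wrist view. Its bar runs nearly vertical from (260,160) to (264,217), and two holes show at (228,166) and (291,159). Next I'll compute the disc pose and height, and the hub pose from the top view.

Run:
```python
from h import *
import pickle
np.set_printoptions(precision=4,suppress=True)
o=pickle.load(open("o1.pkl","rb"));im=cv2.imread("pics/w1.png")
I=im.astype(int);s=I.max(2)-I.min(2);g=I.max(2)
def blob(m,box,k=None):
    w=np.zeros(g.shape,np.uint8);x0,y0,x1,y1=box;w[y0:y1,x0:x1]=m[y0:y1,x0:x1]*255
    return [c for c in cv2.findContours(w,1,2)[0]]
d=blob((s<60)&(g>95),(200,120,322,236))
c=cv2.convexHull(max(d,key=cv2.contourArea))
P=np.array([onz("wrist",*p[0],.004,o)[:2] for p in c],np.float32)
(xc,yc),ax,_=cv2.fitEllipse(P);print("disc",xc,yc,ax)
e=cv2.fitEllipse(c)[0]
# top view
t=cv2.imread("pics/top0.png").astype(int);w=np.zeros(t.shape[:2],np.uint8);w[148:202,190:246]=((t.max(2)-t.min(2)<45)&(t.max(2)>110))[148:202,190:246]*255
et=cv2.fitEllipse(cv2.convexHull(max(cv2.findContours(w,0,2)[0],key=cv2.contourArea)))[0]
print("disc centre tri",tri([ray("wrist",*e,o),ray("top",*et)]))
# holes: orange within disc
for k in blob((s>70),(216,135,308,222)):
    A=cv2.contourArea(k)
    if 40<A<500:
        m=cv2.moments(k);u,v=m["m10"]/m["m00"],m["m01"]/m["m00"];q=onz("wrist",u,v,.003,o)
        print("hole",A,u,v,q[:2],np.hypot(q[0]-xc,q[1]-yc),np.degrees(np.arctan2(q[1]-yc,q[0]-xc)))
for k in blob(g<70,(235,145,290,226)):
    if cv2.contourArea(k)>100:
        Q=np.array([onz("wrist",*p[0],.04,o)[:2] for p in k],np.float32);print("bar",cv2.minAreaRect(Q),k.reshape(-1,2).min(0),k.reshape(-1,2).max(0))
T=R.from_quat(o["tool_rot"]).as_matrix();print("tool x ang",np.degrees(np.arctan2(T[1,0],T[0,0])))
```

```text
disc 0.411832332611084 0.2922016680240631 (0.13478760421276093, 0.18311479687690735)
disc centre tri (array([ 0.4279,  0.2819, -0.0799]), [np.float64(0.011738978707766806), np.float64(0.01173897870776678)])
hole 84.0 302.7142857142857 216.64285714285714 [0.4917 0.2543] 0.08843765329858808 -25.390695310453847
hole 96.5 220.69602763385143 216.41796200345422 [0.4135 0.2052] 0.08699486520251871 -88.92077422697972
tool x ang 122.35778979570296
```

```bash
cat > disc.py <<'E'
from h import *
import pickle
np.set_printoptions(precision=4,suppress=True)
o=pickle.load(open("o1.pkl","rb"));im=cv2.imread("pics/w1.png")
S,V=cv2.split(cv2.cvtColor(im,cv2.COLOR_BGR2HSV))[1:]
yy,xx=np.mgrid[:384,:512];roi=np.hypot(xx-262,yy-178)<62
m=((S<70)&(V>90)&roi).astype(np.uint8)*255
c=cv2.convexHull(max(cv2.findContours(m,0,2)[0],key=cv2.contourArea));e=cv2.fitEllipse(c);print("px",e)
P=np.array([onz("wrist",*p[0],.004,o)[:2] for p in c],np.float32);(xc,yc),ax,_=cv2.fitEllipse(P);print("disc",xc,yc,ax)
t=cv2.imread("pics/top0.png").astype(int);w=np.zeros(t.shape[:2],np.uint8);w[148:202,190:246]=((t.max(2)-t.min(2)<45)&(t.max(2)>110))[148:202,190:246]*255
et=cv2.fitEllipse(cv2.convexHull(max(cv2.findContours(w,0,2)[0],key=cv2.contourArea)))[0]
print("tri",tri([ray("wrist",*e[0],o),ray("top",*et)]))
inn=np.hypot(xx-e[0][0],yy-e[0][1])<45
for k in cv2.findContours(((S>110)&(V>75)&inn).astype(np.uint8),0,2)[0]:
    A=cv2.contourArea(k)
    if A>25:
        mm=cv2.moments(k);u,v=mm["m10"]/A,mm["m01"]/A;q=onz("wrist",u,v,.003,o);print("hole",A,u,v,np.hypot(q[0]-xc,q[1]-yc),np.degrees(np.arctan2(q[1]-yc,q[0]-xc)))
for k in cv2.findContours(((V<80)&inn).astype(np.uint8),0,2)[0]:
    if cv2.contourArea(k)>100: 
        Q=np.array([onz("wrist",*p[0],.04,o)[:2] for p in k],np.float32);print("bar",cv2.minAreaRect(Q),k.reshape(-1,2).min(0),k.reshape(-1,2).max(0))
E
python3 disc.py
```

```text
px ((261.70062255859375, 174.2366943359375), (109.58424377441406, 114.39977264404297), 99.80379486083984)
disc 0.42783433198928833 0.26894885301589966 (0.12205731123685837, 0.12347529083490372)
tri (array([ 0.4276,  0.2692, -0.0058]), [np.float64(1.9607236965414712e-05), np.float64(1.960723696540477e-05)])
```

Run:
```python
import cv2
im=cv2.imread("pics/w1.png");h=cv2.cvtColor(im,cv2.COLOR_BGR2HSV)
for p in [(228,166),(291,159),(262,138),(262,122),(240,190),(262,180),(265,205),(262,226),(262,236)]: print(p,im[p[1],p[0]],h[p[1],p[0]])
cv2.imwrite("pics/c2.png",cv2.resize(im[115:240,195:330],None,fx=4.8,fy=4.8,interpolation=2))
```

```text
(228, 166) [111 127 157] [ 10  75 157]
(291, 159) [103 120 149] [ 11  79 149]
(262, 138) [188 182 180] [113  11 188]
(262, 122) [ 99 116 146] [ 11  82 146]
(240, 190) [241 235 234] [116   7 241]
(262, 180) [96 86 89] [129  27  96]
(265, 205) [94 92 92] [120   5  94]
(262, 226) [246 241 240] [115   6 246]
(262, 236) [125 149 197] [ 10  93 197]
```

View pics/c2.png

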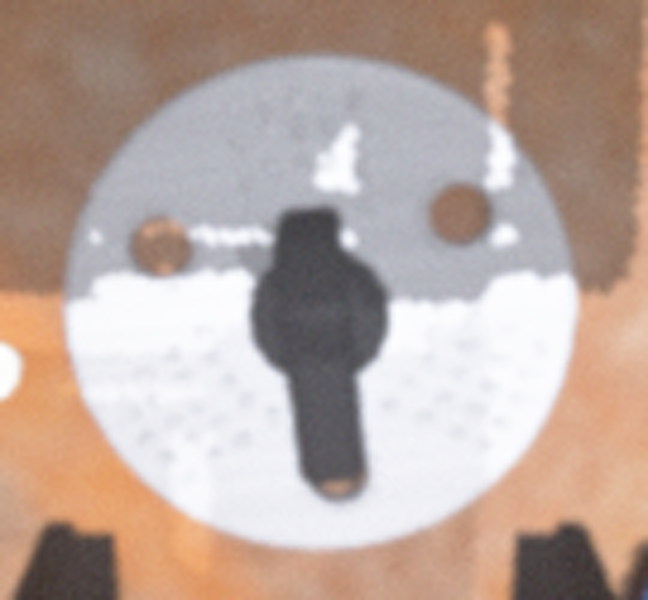

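The crop shows the holes clearly at crop px (161,247) and (461,213), with a third hidden under the bar's lower end at (335,490). I'll re-threshold.

```bash
sed -i 's/(S<70)&(V>90)/(S<40)\&(V>80)/; s/(S>110)&(V>75)/(S>50)\&(V>100)/; s/(V<80)&inn/(V<125)\&(S<50)\&inn/' disc.py; python3 disc.py
python3 - <<'E'
from h import *
# hub in top view: studs & centre by eye from crop (scale 4,5; origin 276,120; x crop starts 400)
np.set_printoptions(precision=4,suppress=True)
im=cv2.imread("pics/top0.png")
pt=lambda x,y:(276+(x-400+.5)/4-.5,120+(y+.5)/5-.5)
c=onz("top",*pt(512,142),.062);print("hub",c)
for s in[(482,80),(572,140),(485,205)]:
    q=onz("top",*pt(*s),.074)-c;print(np.hypot(q[0],q[1]),np.degrees(np.arctan2(q[1],q[0])))
a=onz("top",*pt(735,118),.096);b=onz("top",*pt(690,235),.096);print("knob",(a+b)/2,np.linalg.norm(a-b),np.degrees(np.arctan2(*(a-b)[1::-1])))
E
```

```text
px ((261.3771057128906, 177.2627410888672), (103.6847152709961, 107.08351135253906), 94.20903778076172)
disc 0.4292025566101074 0.2659947872161865 (0.11541230976581573, 0.11623726785182953)
tri (array([0.4271, 0.268 , 0.0026]), [np.float64(0.000787378750151522), np.float64(0.0007873787501515281)])
hole 80.0 228.025 165.89791666666665 0.038601462880270804 -170.65603752727097
hole 84.0 290.1865079365079 158.9345238095238 0.03785148744835456 68.93530153592405
bar ((0.4273735284805298, 0.2677443325519562), (0.02466338686645031, 0.05680033192038536), 32.3130989074707) [248 158] [274 215]
hub [0.4902 0.0394 0.062 ]
0.0355746170017194 35.019371819594035
0.03644248773334355 -92.28167621434586
0.04002202243816341 152.67939944560723
knob [ 0.4662 -0.0792  0.096 ] 0.06532267115960622 -25.773092930266436
```

The disc centre comes out at (0.429, 0.266), diameter 115.5 mm, height about 3 mm, with the bar at -50.9°. All of this matches the given sizes. I'll grasp it.

>>> servo_tool:
  deltas:
    - {"fingers": 50, "offset": [-2, 0.7, 10], "spin": -0.118}
    - {"fingers": 50, "offset": [0, 0, 25], "spin": 0}
    - {"fingers": 50, "offset": [0, 0, 30], "spin": 0}
    - {"fingers": 50, "offset": [0, 0, 25], "spin": 0}
    - {"fingers": 50, "offset": [0, 0, 18], "spin": 0}
    - {"fingers": 50, "offset": [0, 0, 12], "spin": 0}
    - {"fingers": 50, "offset": [0, 0, 7], "spin": 0}
    - {"fingers": 50, "offset": [0, 0, 4.4], "spin": 0}
    - {"fingers": 50, "offset": [0, 0, 0], "spin": 0}
    - {"fingers": 50, "offset": [0, 0, 0], "spin": 0}

```text
time: 2.37
position: [0.4289, 0.2668, 0.0297]
tool_rot: [0.431, 0.902, 0.0, 0.0]
force: [0.0, 0.2, -0.1]
finger_gap: 0.0502
gripper_force: 0.0
```

>>> servo_tool:
  deltas:
    - {"fingers": 0, "offset": [0, 0, 0], "spin": 0}
    - {"fingers": 0, "offset": [0, 0, 0], "spin": 0}
    - {"fingers": 0, "offset": [0, 0, 0], "spin": 0}
    - {"fingers": 0, "offset": [0, 0, 0], "spin": 0}
    - {"fingers": 0, "offset": [0, 0, 0], "spin": 0}
    - {"fingers": 0, "offset": [0, 0, 0], "spin": 0}

```text
time: 2.87
position: [0.4286, 0.2666, 0.0293]
tool_rot: [0.431, 0.902, 0.0, 0.0]
force: [-0.2, 1.0, -0.2]
finger_gap: 0.0178
gripper_force: 0.0
```

>>> servo_tool:
  deltas:
    - {"fingers": 0, "offset": [0, 0, 0], "spin": 0}
    - {"fingers": 0, "offset": [0, 0, 0], "spin": 0}
    - {"fingers": 0, "offset": [0, 0, 0], "spin": 0}
    - {"fingers": 0, "offset": [0, 0, 0], "spin": 0}

```text
time: 3.2
position: [0.4286, 0.2665, 0.0292]
tool_rot: [0.431, 0.902, 0.0, -0.0]
force: [-0.4, 0.1, 1.8]
finger_gap: 0.0137
gripper_force: 30.0
```

>>> servo_tool:
  deltas:
    - {"fingers": 0, "offset": [0, 0, -10], "spin": 0}
    - {"fingers": 0, "offset": [0, 0, -25], "spin": 0}
    - {"fingers": 0, "offset": [0, 0, -35], "spin": 0}
    - {"fingers": 0, "offset": [0, 0, -35], "spin": 0}
    - {"fingers": 0, "offset": [0, 0, -35], "spin": 0}
    - {"fingers": 0, "offset": [0, 0, -25], "spin": 0}
    - {"fingers": 0, "offset": [0, 0, -5], "spin": 0}
    - {"fingers": 0, "offset": [-15, -8, 0], "spin": 0}
    - {"fingers": 0, "offset": [-30, -16.5, 0], "spin": 0}
    - {"fingers": 0, "offset": [-33, -18, 0], "spin": 0}

```text
time: 4.03
position: [0.4437, 0.1792, 0.1987]
tool_rot: [0.43, 0.903, -0.0, -0.0]
force: [1.1, -0.3, -1.6]
finger_gap: 0.0138
gripper_force: 30.0
```

>>> servo_tool:
  deltas:
    - {"fingers": 0, "offset": [-33, -18, 0], "spin": 0}
    - {"fingers": 0, "offset": [-33, -18, 0], "spin": 0}
    - {"fingers": 0, "offset": [-33, -18, 0], "spin": 0}
    - {"fingers": 0, "offset": [-33, -18, 0], "spin": 0}
    - {"fingers": 0, "offset": [-33, -18, 0], "spin": 0}
    - {"fingers": 0, "offset": [-33, -18, 0], "spin": 0}
    - {"fingers": 0, "offset": [-28, -18.3, 0], "spin": 0}
    - {"fingers": 0, "offset": [0, 0, 0], "spin": 0.08}
    - {"fingers": 0, "offset": [0, 0, 0], "spin": 0.11}
    - {"fingers": 0, "offset": [0, 0, 0], "spin": 0.11}

```text
time: 4.87
position: [0.4874, -0.0769, 0.1986]
tool_rot: [0.564, 0.826, -0.0, -0.001]
force: [-0.1, 0.0, -1.7]
finger_gap: 0.0137
gripper_force: 30.0
```

>>> servo_tool:
  deltas:
    - {"fingers": 0, "offset": [0, 0, 0], "spin": 0.11}
    - {"fingers": 0, "offset": [0, 0, 0], "spin": 0.11}
    - {"fingers": 0, "offset": [0, 0, 0], "spin": 0.11}
    - {"fingers": 0, "offset": [0, 0, 0], "spin": 0.052}
    - {"fingers": 0, "offset": [0, 0, 0], "spin": 0}
    - {"fingers": 0, "offset": [0, 0, 0], "spin": 0}

```text
time: 5.37
position: [0.4877, -0.0761, 0.1988]
tool_rot: [0.707, 0.707, -0.0, -0.0]
force: [0.2, 0.1, -2.4]
finger_gap: 0.0138
gripper_force: 30.0
```

Run:
```python
from h import *
import pickle
np.set_printoptions(precision=4,suppress=True)
o,im=shot("wrist","w2");pickle.dump(o,open("o2.pkl","wb"));print(o["position"],o["tool_rot"],o["qpos"],o["force"],o["finger_gap"])
u,v=proj("wrist",[.49,.039,.062],o);print(u,v);y=int(max(v-80,0));x=int(u-90)
cv2.imwrite("pics/c3.png",cv2.resize(im[y:y+140,x:x+180],None,fx=4,fy=4,interpolation=2));print(x,y)
```

```text
[ 0.4877 -0.0761  0.1988] [ 0.7075  0.7067 -0.0004 -0.0003] [-0.544   0.0232  0.6254  1.9131 -0.0143  1.2107  0.0854] [ 0.2046  0.0614 -2.3753] 0.013811702736849089
262.0874936997981 65.47138584429283
172 0
```

View pics/c3.png

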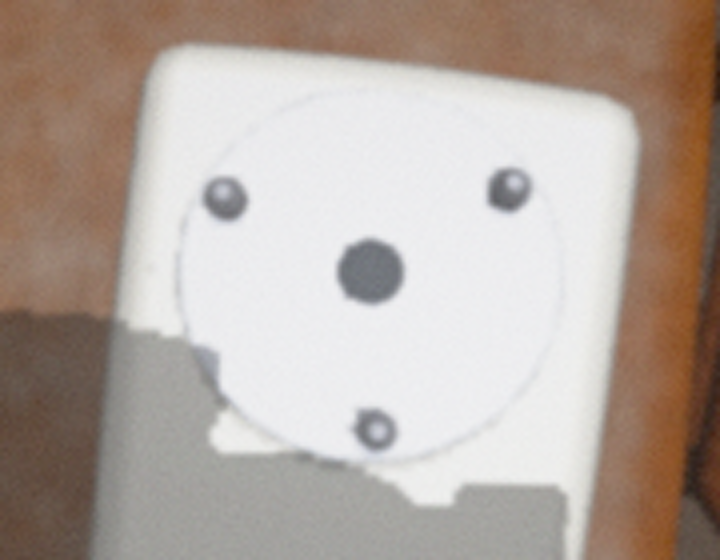

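The wrist crop shows the hub centre spot at crop px (370,272) and studs at (225,198), (510,188) and (376,430). I'll compute the hub pose and angle.

Run:
```python
from h import *
import pickle
np.set_printoptions(precision=4,suppress=True)
o=pickle.load(open("o2.pkl","rb"));im=cv2.imread("pics/w2.png");V=im.max(2)
def cen(u,v,r,th):
    yy,xx=np.mgrid[:384,:512];w=np.where(np.hypot(xx-u,yy-v)<r,np.clip(th-V.astype(float),0,None),0);return (w*xx).sum()/w.sum(),(w*yy).sum()/w.sum()
px=lambda x,y:(172+(x-1.5)/4,(y-1.5)/4)
cc=cen(*px(370,272),12,200);c=onz("wrist",*cc,.062,o);print("centre",cc,c)
pt=lambda x,y:(276+(x-400+.5)/4-.5,120+(y+.5)/5-.5)
print("tri",tri([ray("wrist",*cc,o),ray("top",*pt(512,142))]))
S=[]
for s in[(225,198),(510,188),(376,430)]:
    k=cen(*px(*s),8,215);q=onz("wrist",*k,.070,o);S.append(q);d=q-c;print(k,q,np.hypot(d[0],d[1]),np.degrees(np.arctan2(d[1],d[0])))
S=np.array(S);print("studs mean",S.mean(0));d=S-S.mean(0);a=np.degrees(np.arctan2(d[:,1],d[:,0]));print(a,np.hypot(d[:,0],d[:,1]),"sidelen",[np.linalg.norm(S[i]-S[i-1]) for i in range(3)])
T=R.from_quat(o["tool_rot"]).as_matrix();print("tool x ang",np.degrees(np.arctan2(T[1,0],T[0,0])))
```

```text
centre (np.float64(264.14102384291726), np.float64(67.48667601683029)) [0.4919 0.037  0.062 ]
tri (array([0.4922, 0.0382, 0.053 ]), [np.float64(0.00022819263050229493), np.float64(0.00022819263050232141)])
(np.float64(227.88736041430653), np.float64(49.73442304580029)) [0.4585 0.0537 0.07  ] 0.037343002293831445 153.47819602447456
(np.float64(298.2692481542866), np.float64(47.48681633268043)) [0.5233 0.056  0.07  ] 0.036663672065284286 31.1125410063285
(np.float64(264.936032388664), np.float64(107.02631578947368)) [ 0.4925 -0.0011  0.07  ] 0.03809148874607713 -89.1239294355888
studs mean [0.4915 0.0362 0.07  ]
[152.018   31.809  -88.3664] [0.0373 0.0375 0.0373] sidelen [np.float64(0.06445611308436286), np.float64(0.06484268120085253), np.float64(0.06482076596327398)]
tool x ang 89.94198750342525
```

Hub centre is (0.4917, 0.0367) with a stud at -88.2°. I need a spin of -0.033, a shift of (113.6, 4.0) mm, then a descent to just above the stud tips.

>>> servo_tool:
  deltas:
    - {"fingers": 0, "offset": [15, 0.5, 0], "spin": 0}
    - {"fingers": 0, "offset": [30, 1, 0], "spin": 0}
    - {"fingers": 0, "offset": [33, 1, 0], "spin": 0}
    - {"fingers": 0, "offset": [25, 1, 0], "spin": 0}
    - {"fingers": 0, "offset": [10.6, 0.5, 0], "spin": 0}
    - {"fingers": 0, "offset": [0, 0, 20], "spin": -0.033}
    - {"fingers": 0, "offset": [0, 0, 28], "spin": 0}
    - {"fingers": 0, "offset": [0, 0, 22], "spin": 0}
    - {"fingers": 0, "offset": [0, 0, 12], "spin": 0}
    - {"fingers": 0, "offset": [0, 0, 4], "spin": 0}

```text
time: 6.25
position: [0.4909, 0.0368, 0.1109]
tool_rot: [0.696, 0.718, -0.002, -0.001]
force: [0.1, -0.2, -2.5]
finger_gap: 0.0134
gripper_force: 30.0
```

>>> servo_tool:
  deltas:
    - {"fingers": 0, "offset": [0, 0, 0], "spin": 0}
    - {"fingers": 0, "offset": [0, 0, 0], "spin": 0}

```text
time: 6.42
position: [0.4928, 0.0373, 0.1138]
tool_rot: [0.696, 0.718, 0.0, 0.0]
force: [-0.8, 0.8, -1.1]
finger_gap: 0.0138
gripper_force: 30.0
```

Run:
```python
from h import *
import pickle
np.set_printoptions(precision=4,suppress=True)
o,im=shot("wrist","w3");pickle.dump(o,open("o3.pkl","wb"));print(o["position"],o["tool_rot"],o["force"],o["ft_torque"],o["finger_gap"])
u,v=proj("wrist",[.49,.039,.09],o);print(u,v);
cv2.imwrite("pics/c4.png",cv2.resize(im[90:270,150:370],None,fx=3.2,fy=3.2,interpolation=2))
```

```text
[0.4928 0.0373 0.1138] [0.6963 0.7177 0.0001 0.0002] [-0.7992  0.8467 -1.0817] [-0.076   0.0546  0.0002] 0.013758823795886782
255.58060369138747 227.9725086284418
```

View pics/c4.png

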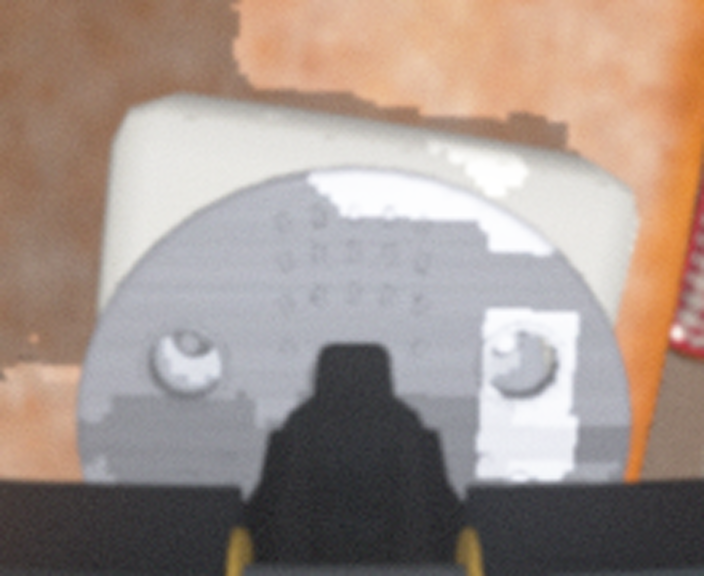

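Stud tips show through the holes. On the left, the hole is at crop (186,361) and the tip near (190,341). On the right, the hole is at (521,361) and the tip near (504,345). I'll compute the offset between them.

```bash
python3 - <<'E'
from h import *
import pickle
np.set_printoptions(precision=4,suppress=True)
o=pickle.load(open("o3.pkl","rb"))
px=lambda x,y:(150+(x-1.1)/3.2,90+(y-1.1)/3.2)
T=R.from_quat(o["tool_rot"]).as_matrix();z=o["position"][2]-.0292+.005
for h,t in[((186,361),(190,341)),((521,361),(504,345))]:
    H=onz("wrist",*px(*h),z,o);S=onz("wrist",*px(*t),.076,o);print(H,S,1e3*(T.T@(S-H)), "hole in tool",1e3*(T.T@(H-o["position"])))
    tip=np.array([S[0],S[1],.076]);print("expected hole r 38 @",np.hypot(*(H-o["position"])[:2]))
E
python3 - <<'E'
import sys;sys.path.insert(0,'.')
import cv2
im=cv2.imread("pics/w3.png")
a=cv2.resize(im[190:220,190:226],None,fx=11,fy=11,interpolation=2);b=cv2.resize(im[190:220,296:332],None,fx=11,fy=11,interpolation=2)
import numpy as np;cv2.imwrite("pics/c5.png",np.hstack([a,b]))
E
```

```text
[0.4595 0.0553 0.0896] [0.4581 0.0549 0.076 ] [-0.4082 -1.4259 13.5684] hole in tool [ 19.0471 -32.7839  24.1823]
expected hole r 38 @ 0.03790405074818883
[0.5254 0.0572 0.0896] [0.5242 0.0559 0.076 ] [-1.2868 -1.2655 13.5686] hole in tool [18.9215 33.1209 24.2138]
expected hole r 38 @ 0.03815340463969533
```

View pics/c5.png

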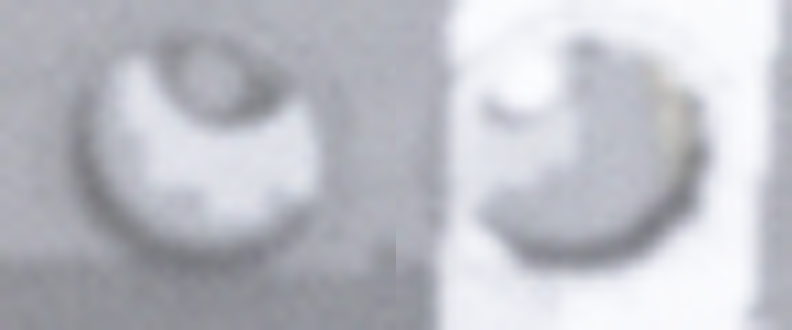

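Picture 7 confirms the tips sit slightly up in the holes, and the disc is centred in the grip. I'll correct by (-1.0, -1.2) mm and lower.

>>> servo_tool:
  deltas:
    - {"fingers": 0, "offset": [-1, -1.2, 0], "spin": 0}
    - {"fingers": 0, "offset": [0, 0, 0], "spin": 0}
    - {"fingers": 0, "offset": [0, 0, 4], "spin": 0}
    - {"fingers": 0, "offset": [0, 0, 4], "spin": 0}
    - {"fingers": 0, "offset": [0, 0, 3], "spin": 0}
    - {"fingers": 0, "offset": [0, 0, 2], "spin": 0}
    - {"fingers": 0, "offset": [0, 0, 0], "spin": 0}

```text
time: 7.05
position: [0.4909, 0.0364, 0.0995]
tool_rot: [0.696, 0.718, -0.001, -0.0]
force: [-0.6, -0.2, -1.6]
finger_gap: 0.014
gripper_force: 30.0
```

>>> servo_tool:
  deltas:
    - {"fingers": 0, "offset": [0, 0, 2], "spin": 0}
    - {"fingers": 0, "offset": [0, 0, 2], "spin": 0}
    - {"fingers": 0, "offset": [0, 0, 1], "spin": 0}
    - {"fingers": 0, "offset": [0, 0, 0], "spin": 0}

```text
time: 7.38
position: [0.4911, 0.0364, 0.0949]
tool_rot: [0.696, 0.718, -0.0, -0.0]
force: [-0.7, 0.7, -1.0]
finger_gap: 0.0141
gripper_force: 30.0
```

>>> servo_tool:
  deltas:
    - {"fingers": 0, "offset": [0, 0, 2], "spin": 0}
    - {"fingers": 0, "offset": [0, 0, 1], "spin": 0}
    - {"fingers": 0, "offset": [0, 0, 0.7], "spin": 0}
    - {"fingers": 0, "offset": [0, 0, 0], "spin": 0}
    - {"fingers": 0, "offset": [0, 0, 0], "spin": 0}

```text
time: 7.8
position: [0.4913, 0.0365, 0.0914]
tool_rot: [0.696, 0.718, -0.0, 0.0]
force: [0.3, -0.3, -1.3]
finger_gap: 0.0135
gripper_force: 30.0
```

>>> servo_tool:
  deltas:
    - {"fingers": 0, "offset": [0, 0, 0.5], "spin": 0}
    - {"fingers": 0, "offset": [0, 0, 0.5], "spin": 0}
    - {"fingers": 0, "offset": [0, 0, 0], "spin": 0}
    - {"fingers": 0, "offset": [0, 0, 0], "spin": 0}

```text
time: 8.13
position: [0.4913, 0.0365, 0.0912]
tool_rot: [0.696, 0.718, 0.0, -0.0]
force: [-3.9, -0.4, 8.6]
finger_gap: 0.0138
gripper_force: 30.0
```

The 10 N rise at TCP z = 0.0912, the expected home height, shows the disc is home. I'll release, rise and go above the knob.

>>> servo_tool:
  deltas:
    - {"fingers": 40, "offset": [0, 0, -0.8], "spin": 0}
    - {"fingers": 40, "offset": [0, 0, 0], "spin": 0}
    - {"fingers": 40, "offset": [0, 0, 0], "spin": 0}
    - {"fingers": 40, "offset": [0, 0, 0], "spin": 0}
    - {"fingers": 40, "offset": [0, 0, 0], "spin": 0}
    - {"fingers": 40, "offset": [0, 0, -5], "spin": 0}
    - {"fingers": 40, "offset": [0, 0, -20], "spin": 0}
    - {"fingers": 40, "offset": [0, 0, -30], "spin": 0}
    - {"fingers": 40, "offset": [0, 0, -30], "spin": 0}
    - {"fingers": 40, "offset": [0, 0, -20], "spin": 0}

```text
time: 8.97
position: [0.4919, 0.0363, 0.1992]
tool_rot: [0.697, 0.717, 0.001, 0.001]
force: [-0.2, -0.3, 0.3]
finger_gap: 0.04
gripper_force: 0.0
```

>>> servo_tool:
  deltas:
    - {"fingers": 40, "offset": [-20, -5, 0], "spin": 0}
    - {"fingers": 40, "offset": [-35, -9, 0], "spin": 0}
    - {"fingers": 40, "offset": [-35, -9, 0], "spin": 0}
    - {"fingers": 40, "offset": [-24.7, -5.8, 0], "spin": 0}
    - {"fingers": 40, "offset": [0, 0, 0], "spin": -0.11}
    - {"fingers": 40, "offset": [0, 0, 0], "spin": -0.11}
    - {"fingers": 40, "offset": [0, 0, 0], "spin": -0.11}
    - {"fingers": 40, "offset": [0, 0, 0], "spin": -0.11}
    - {"fingers": 40, "offset": [0, 0, 0], "spin": -0.11}
    - {"fingers": 40, "offset": [0, 0, 0], "spin": -0.11}

```text
time: 9.8
position: [0.4659, -0.0791, 0.1966]
tool_rot: [0.424, 0.906, 0.0, 0.0]
force: [-0.1, -0.3, 0.3]
finger_gap: 0.0403
gripper_force: 0.0
```

>>> servo_tool:
  deltas:
    - {"fingers": 40, "offset": [0, 0, 0], "spin": -0.11}
    - {"fingers": 40, "offset": [0, 0, 0], "spin": -0.11}
    - {"fingers": 40, "offset": [0, 0, 0], "spin": -0.11}
    - {"fingers": 40, "offset": [0, 0, 0], "spin": -0.1}
    - {"fingers": 40, "offset": [0, 0, 0], "spin": 0}
    - {"fingers": 40, "offset": [0, 0, 0], "spin": 0}

```text
time: 10.3
position: [0.466, -0.0791, 0.1965]
tool_rot: [0.225, 0.974, 0.0, 0.0]
force: [-0.5, 0.7, 0.2]
finger_gap: 0.0397
gripper_force: 0.0
```

Run:
```python
from h import *
import pickle
np.set_printoptions(precision=4,suppress=True)
o,im=shot("wrist","w4");pickle.dump(o,open("o4.pkl","wb"));print(o["position"],o["tool_rot"],o["qpos"],o["force"],o["finger_gap"])
print(proj("wrist",[.466,-.079,.086],o),proj("wrist",[.4915,.0365,.067],o))
cv2.imwrite("pics/c6.png",cv2.resize(im[20:260,120:400],None,fx=2.5,fy=2.5,interpolation=2))
```

```text
[ 0.466  -0.0791  0.1965] [0.2251 0.9743 0.0001 0.0001] [-0.5783 -0.0341  0.6488  1.9619  0.0219  1.2067  1.1791] [-0.4701  0.6629  0.1525] 0.03971215011672647
(np.float64(261.1875309667365), np.float64(190.4062667750674)) (np.float64(375.23785149200455), np.float64(158.32037067798706))
```

View pics/c6.png

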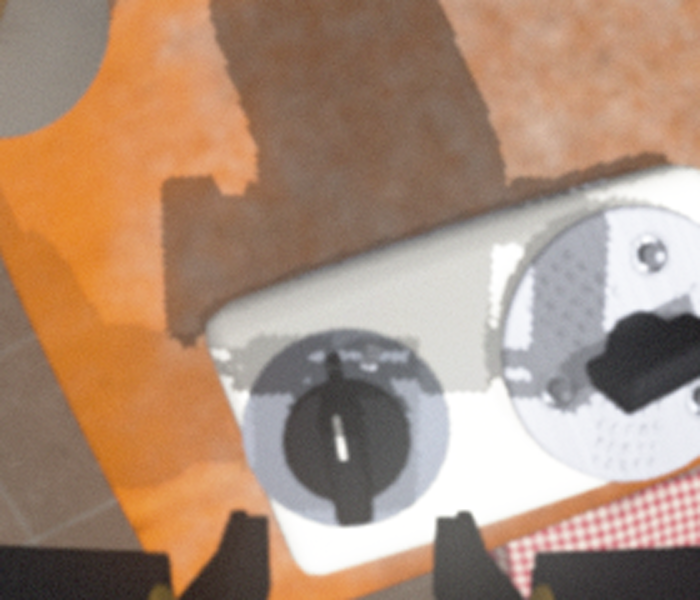

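The disc sits on the hub with the stud tips showing in its holes. The knob's round skirt is at crop px (347,440). Its bar runs from (333,358) down to (352,522), and the white line runs from (336,418) to (344,460). I'll compute the knob axis and bar angle.

Run:
```python
from h import *
import pickle
np.set_printoptions(precision=4,suppress=True)
o=pickle.load(open("o4.pkl","rb"));im=cv2.imread("pics/w4.png");V=im.max(2)
px=lambda x,y:(120+(x-.75)/2.5,20+(y-.75)/2.5)
T=R.from_quat(o["tool_rot"]).as_matrix()
t=lambda q:1e3*(T.T@(q-o["position"]))
for n,(x,y),z in[("skirtL",(283,440),.063),("skirtR",(411,440),.063),("skirtmid",(347,440),.063),("bar bot",(353,522),.096),("bar top/lug",(333,356),.096),("lug@skirt",(333,356),.066),("line top",(336,418),.096),("line bot",(344,460),.096)]:
    q=onz("wrist",*px(x,y),z,o);print(n,q,t(q))
m=((V<75)).astype(np.uint8);m[:, :225]=0;m[:,292:]=0;m[:150]=0;m[232:]=0
cv2.imwrite("pics/m.png",m*255)
c=max(cv2.findContours(m,0,2)[0],key=cv2.contourArea);print(cv2.contourArea(c))
for v in range(160,232,4):
    u=np.where(m[v]>0)[0]
    if len(u): print(v,u.min(),u.max(),end="; ")
crop=im[150:240,210:310];cv2.imwrite("pics/c7.png",cv2.resize(cv2.convertScaleAbs(crop,alpha=2.2),None,fx=6,fy=6,interpolation=2))
```

```text
skirtL [ 0.4651 -0.1102  0.063 ] [-12.8422 -28.4038 133.5014]
skirtR [ 0.4878 -0.0638  0.063 ] [-12.9005  23.2472 133.5102]
skirtmid [ 0.4764 -0.087   0.063 ] [-12.8576  -2.5671 133.5058]
bar bot [ 0.4963 -0.0941  0.096 ] [-33.8677  -0.2451 100.5094]
bar top/lug [ 0.437  -0.0728  0.096 ] [ 28.7253  -7.118  100.4987]
lug@skirt [ 0.4425 -0.0763  0.066 ] [ 22.3029  -7.8609 130.4995]
line top [ 0.4575 -0.0818  0.096 ] [  6.4046  -6.2288 100.5022]
line bot [ 0.4729 -0.0863  0.096 ] [ -9.3505  -3.4727 100.5051]
371.0
164 251 255; 168 252 255; 172 251 263; 176 244 271; 180 239 263; 184 237 265; 188 236 264; 192 248 265; 196 249 251;
```

View pics/c7.png

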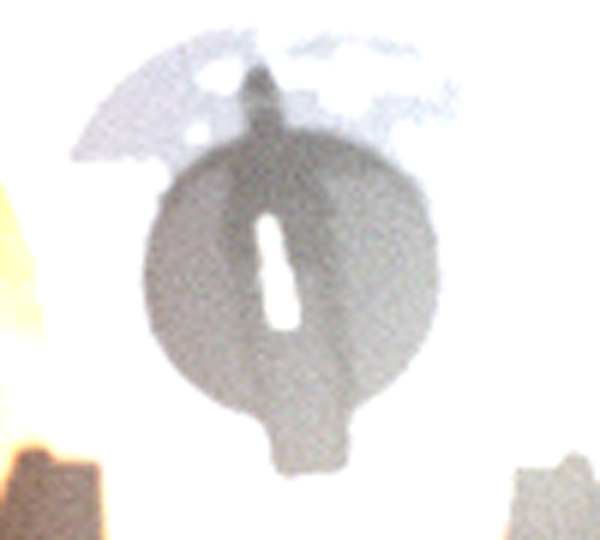

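The brightened crop gives the skirt centre at (292,275), the lug at (262,100) and the bar's far end at (310,470). That puts the knob at about (0.475,-0.0865), 124 mm from the hub (125 expected), with the bar turned -8.6° from the tool. I'll align, descend and grip.

>>> servo_tool:
  deltas:
    - {"fingers": 32, "offset": [-11.6, -2.6, 0], "spin": 0}
    - {"fingers": 32, "offset": [0, 0, 15], "spin": -0.075}
    - {"fingers": 32, "offset": [0, 0, 25], "spin": -0.075}
    - {"fingers": 32, "offset": [0, 0, 25], "spin": 0}
    - {"fingers": 32, "offset": [0, 0, 20], "spin": 0}
    - {"fingers": 32, "offset": [0, 0, 12], "spin": 0}
    - {"fingers": 32, "offset": [0, 0, 8], "spin": 0}
    - {"fingers": 32, "offset": [0, 0, 4], "spin": 0}
    - {"fingers": 32, "offset": [0, 0, 2.5], "spin": 0}
    - {"fingers": 32, "offset": [0, 0, 0], "spin": 0}

```text
time: 11.18
position: [0.4755, -0.0865, 0.085]
tool_rot: [0.15, 0.989, -0.0, 0.0]
force: [0.3, -0.2, 0.3]
finger_gap: 0.0322
gripper_force: 0.0
```

>>> servo_tool:
  deltas:
    - {"fingers": 0, "offset": [0, 0, 0], "spin": 0}
    - {"fingers": 0, "offset": [0, 0, 0], "spin": 0}
    - {"fingers": 0, "offset": [0, 0, 0], "spin": 0}
    - {"fingers": 0, "offset": [0, 0, 0], "spin": 0}
    - {"fingers": 0, "offset": [0, 0, 0], "spin": 0}
    - {"fingers": 0, "offset": [0, 0, 0], "spin": 0}

```text
time: 11.68
position: [0.4757, -0.0861, 0.0852]
tool_rot: [0.15, 0.989, 0.0, 0.0]
force: [-0.5, 1.5, 4.6]
finger_gap: 0.0138
gripper_force: 30.0
```

Run:
```python
from h import *
np.set_printoptions(precision=4,suppress=True)
o=arm.get_obs();print(o["position"],o["tool_rot"],o["force"],o["ft_torque"],o["finger_gap"],o["qpos"])
```

```text
[ 0.4757 -0.0861  0.0852] [0.1497 0.9887 0.0003 0.0004] [-0.5077  1.52    4.5824] [0.3599 0.0009 0.0349] 0.013806872069541792 [-0.5332  0.1515  0.6734  2.0638 -0.1157  0.9614  1.4713]
```

>>> servo_tool:
  deltas:
    - {"fingers": 0, "offset": [0, 0, 2], "spin": 0}
    - {"fingers": 0, "offset": [0, 0, 2], "spin": 0}
    - {"fingers": 0, "offset": [0, 0, 2], "spin": 0}
    - {"fingers": 0, "offset": [0, 0, 1], "spin": 0}
    - {"fingers": 0, "offset": [0, 0, 0], "spin": 0}
    - {"fingers": 0, "offset": [0, 0, 0], "spin": 0}

```text
time: 12.18
position: [0.4757, -0.0862, 0.0786]
tool_rot: [0.15, 0.989, 0.0, 0.0]
force: [-3.1, 2.3, 15.0]
finger_gap: 0.0139
gripper_force: 30.0
```

>>> servo_tool:
  deltas:
    - {"fingers": 0, "offset": [0, 0, 0], "spin": 0.08}
    - {"fingers": 0, "offset": [0, 0, 0], "spin": 0.11}
    - {"fingers": 0, "offset": [0, 0, 0], "spin": 0.11}
    - {"fingers": 0, "offset": [0, 0, 0], "spin": 0.11}
    - {"fingers": 0, "offset": [0, 0, 0], "spin": 0.11}
    - {"fingers": 0, "offset": [0, 0, 0], "spin": 0.11}
    - {"fingers": 0, "offset": [0, 0, 0], "spin": 0.11}
    - {"fingers": 0, "offset": [0, 0, 0], "spin": 0.11}
    - {"fingers": 0, "offset": [0, 0, 0], "spin": 0.11}
    - {"fingers": 0, "offset": [0, 0, 0], "spin": 0.11}

```text
time: 13.02
position: [0.476, -0.086, 0.0786]
tool_rot: [0.635, 0.773, 0.001, 0.0]
force: [-2.7, 3.6, 13.6]
finger_gap: 0.0135
gripper_force: 30.0
```

>>> servo_tool:
  deltas:
    - {"fingers": 0, "offset": [0, 0, 0], "spin": 0.11}
    - {"fingers": 0, "offset": [0, 0, 0], "spin": 0.07}
    - {"fingers": 0, "offset": [0, 0, 0], "spin": 0.03}
    - {"fingers": 0, "offset": [0, 0, 0], "spin": 0}
    - {"fingers": 0, "offset": [0, 0, 0], "spin": 0}

```text
time: 13.43
position: [0.4761, -0.0863, 0.0785]
tool_rot: [0.71, 0.704, 0.0, 0.0]
force: [-1.7, 1.7, 11.8]
finger_gap: 0.0152
gripper_force: 31.9
```

```bash
cat > st.py <<'E'
from h import *
np.set_printoptions(precision=4,suppress=True)
o=arm.get_obs();T=R.from_quat(o["tool_rot"]).as_matrix();print(o["time"],o["position"],"xang",np.arctan2(T[1,0],T[0,0]),o["force"],o["ft_torque"],o["finger_gap"],o["qpos"])
E
python3 st.py
```

```text
13.4333 [ 0.4761 -0.0863  0.0785] xang 1.562257211116667 [-1.7161  1.6861 11.8168] [0.3001 0.4322 0.7621] 0.015187404007174585 [-0.6819  0.1859  0.8461  2.0743 -0.1712  0.949   0.2472]
```

The turn ended in a clear end stop: torque rose to 0.76 N m and the pads spread. I'll release and rise.

>>> servo_tool:
  deltas:
    - {"fingers": 36, "offset": [0, 0, 0], "spin": 0}
    - {"fingers": 36, "offset": [0, 0, 0], "spin": 0}
    - {"fingers": 36, "offset": [0, 0, 0], "spin": 0}
    - {"fingers": 36, "offset": [0, 0, 0], "spin": 0}
    - {"fingers": 36, "offset": [0, 0, 0], "spin": 0}
    - {"fingers": 36, "offset": [0, 0, -5], "spin": 0}
    - {"fingers": 36, "offset": [0, 0, -20], "spin": 0}
    - {"fingers": 36, "offset": [0, 0, -35], "spin": 0}
    - {"fingers": 36, "offset": [0, 0, -35], "spin": 0}
    - {"fingers": 36, "offset": [0, 0, -30], "spin": 0}

```text
time: 14.27
position: [0.4749, -0.0872, 0.2047]
tool_rot: [0.711, 0.703, -0.0, 0.0]
force: [1.9, 0.4, 0.3]
finger_gap: 0.0361
gripper_force: 0.0
```

>>> servo_tool:
  deltas:
    - {"fingers": 36, "offset": [-10, 0, 0], "spin": 0}
    - {"fingers": 36, "offset": [0, 0, 0], "spin": 0}
    - {"fingers": 36, "offset": [0, 0, 0], "spin": 0}

```text
time: 14.52
position: [0.4746, -0.0966, 0.2024]
tool_rot: [0.711, 0.703, -0.0, -0.0]
force: [-0.2, 0.4, -0.5]
finger_gap: 0.0356
gripper_force: 0.0
```

```bash
python3 st.py
python3 - <<'E'
from h import *
o,im=shot("wrist","w5");_,t=shot("top","top5")
a=cv2.resize(cv2.convertScaleAbs(im[20:260,130:390],alpha=1.4),None,fx=2,fy=2,interpolation=2);b=cv2.resize(t[110:200,270:340+40],None,fx=2.4,fy=2.4,interpolation=2)
b=cv2.copyMakeBorder(b,0,a.shape[0]-b.shape[0],0,0,0);cv2.imwrite("pics/c8.png",np.hstack([a,b]));print(a.shape,b.shape)
E
```

```text
14.5167 [ 0.4746 -0.0966  0.2024] xang 1.5596828442456685 [-0.1694  0.4428 -0.4656] [-0.0773  0.0451 -0.0474] 0.035609150856596584 [-0.7539 -0.0198  0.8695  1.9357  0.0159  1.2193  0.0989]
(480, 520, 3) (480, 264, 3)
```

View pics/c8.png

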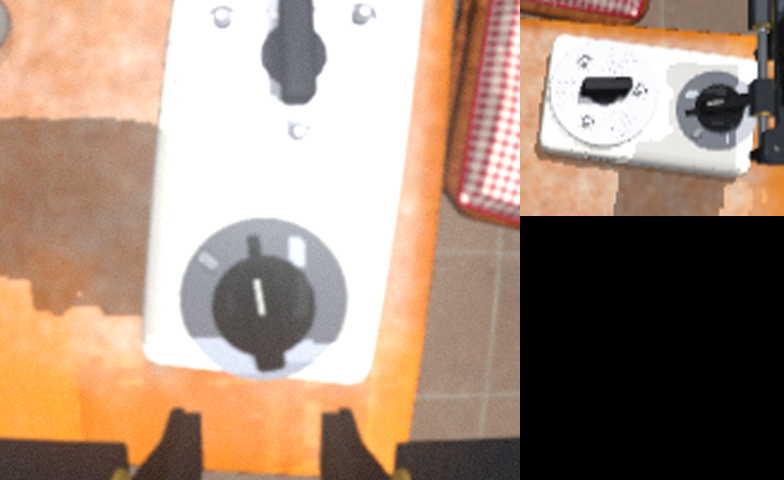

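The knob is past its stop and up again, and the disc is still home. But the bar (lug at crop (252,245), far end at (271,368)) is still about 9° off the tool, so the turn may be short of the end. I'll measure it.

Run:
```python
from h import *
import pickle
np.set_printoptions(precision=4,suppress=True)
o=arm.get_obs();o4=pickle.load(open("o4.pkl","rb"))
p5=lambda x,y:(130+(x-.5)/2,20+(y-.5)/2);p4=lambda x,y:(210+(x-2.5)/6,150+(y-2.5)/6)
for ob,p,L,C,B,l1,l2 in[(o4,p4,(262,85),(292,275),(310,470),(267,215),(285,328)),(o,p5,(252,243),(264,305),(271,369),(257,280),(262,313))]:
    T=R.from_quat(ob["tool_rot"]).as_matrix()
    P=[onz("wrist",*p(*q),z,ob) for q,z in((L,.064),(C,.066),(B,.096),(l1,.096),(l2,.096))]
    A=lambda d:np.arctan2(d[1],d[0]);print("centre",P[1],"tool",1e3*T.T@(P[1]-ob["position"]),"lug",A(P[0]-P[1]),"bar",A(P[1]-P[2]),"line",A(P[3]-P[4]))
```

```text
centre [ 0.4758 -0.0855  0.066 ] tool [-11.682   -1.5021 130.5058] lug 2.8368444822965597 bar 2.8165723953109914 line 2.8319198859048993
centre [ 0.4761 -0.0854  0.066 ] tool [ 10.7565   2.005  135.6568] lug 1.7485877835185482 bar 1.6951007666208362 line 1.7054462050689347
```

It has turned about 1.12 rad, so it may be short of the end. I'll regrip, press and turn again.

>>> servo_tool:
  deltas:
    - {"fingers": 32, "offset": [10.5, 1.4, 0], "spin": 0}
    - {"fingers": 32, "offset": [0, 0, 20], "spin": -0.07}
    - {"fingers": 32, "offset": [0, 0, 27], "spin": -0.075}
    - {"fingers": 32, "offset": [0, 0, 25], "spin": 0}
    - {"fingers": 32, "offset": [0, 0, 20], "spin": 0}
    - {"fingers": 32, "offset": [0, 0, 13], "spin": 0}
    - {"fingers": 32, "offset": [0, 0, 8], "spin": 0}
    - {"fingers": 32, "offset": [0, 0, 4], "spin": 0}
    - {"fingers": 0, "offset": [0, 0, 0], "spin": 0}
    - {"fingers": 0, "offset": [0, 0, 0], "spin": 0}

```text
time: 15.45
position: [0.4769, -0.0858, 0.0861]
tool_rot: [0.658, 0.753, -0.0, 0.0]
force: [-0.4, -0.4, 0.2]
finger_gap: 0.0248
gripper_force: 0.0
```

>>> servo_tool:
  deltas:
    - {"fingers": 0, "offset": [0, 0, 0], "spin": 0}
    - {"fingers": 0, "offset": [0, 0, 0], "spin": 0}
    - {"fingers": 0, "offset": [0, 0, 0], "spin": 0}
    - {"fingers": 0, "offset": [0, 0, 0], "spin": 0}
    - {"fingers": 0, "offset": [0, 0, 2], "spin": 0}
    - {"fingers": 0, "offset": [0, 0, 2], "spin": 0}
    - {"fingers": 0, "offset": [0, 0, 2], "spin": 0}
    - {"fingers": 0, "offset": [0, 0, 1], "spin": 0}
    - {"fingers": 0, "offset": [0, 0, 0], "spin": 0}

```text
time: 16.2
position: [0.4764, -0.086, 0.0798]
tool_rot: [0.658, 0.753, 0.0, -0.001]
force: [-11.6, 1.8, 21.0]
finger_gap: 0.0139
gripper_force: 30.0
```

```bash
python3 st.py
```

```text
16.2 [ 0.4764 -0.086   0.0798] xang 1.7055470683466702 [-11.5853   1.7603  21.0496] [0.0573 2.5492 0.0958] 0.013948234929218763 [-0.6984  0.1899  0.866   2.0711 -0.1782  0.9554  0.3972]
```

>>> servo_tool:
  deltas:
    - {"fingers": 0, "offset": [0, 0, 0], "spin": 0.04}
    - {"fingers": 0, "offset": [0, 0, 0], "spin": 0.04}
    - {"fingers": 0, "offset": [0, 0, 0], "spin": 0}
    - {"fingers": 0, "offset": [0, 0, 0], "spin": 0}

```text
time: 16.53
position: [0.4765, -0.0862, 0.0798]
tool_rot: [0.687, 0.726, -0.0, -0.0]
force: [-10.5, -1.2, 19.1]
finger_gap: 0.0145
gripper_force: 30.0
```

```bash
python3 st.py
```

```text
16.5333 [ 0.4765 -0.0862  0.0798] xang 1.626143753736736 [-10.5066  -1.2327  19.1232] [-0.1847  2.4221  0.6021] 0.014499754366827175 [-0.7097  0.1922  0.8792  2.0717 -0.1818  0.955   0.3215]
```

The torque rises at once, to 0.6 N m in 0.08 rad, so the knob is at its hard end. In the grater's frame the lug started 0.186 rad past its zero direction, and 0.186 + 1.12 ≈ 1.30, the full travel. I'll release and rise.

>>> servo_tool:
  deltas:
    - {"fingers": 36, "offset": [0, 0, 0], "spin": 0}
    - {"fingers": 36, "offset": [0, 0, 0], "spin": 0}
    - {"fingers": 36, "offset": [0, 0, 0], "spin": 0}
    - {"fingers": 36, "offset": [0, 0, 0], "spin": 0}
    - {"fingers": 36, "offset": [0, 0, 0], "spin": 0}
    - {"fingers": 36, "offset": [0, 0, -5], "spin": 0}
    - {"fingers": 36, "offset": [0, 0, -20], "spin": 0}
    - {"fingers": 36, "offset": [0, 0, -35], "spin": 0}
    - {"fingers": 36, "offset": [0, 0, -35], "spin": 0}
    - {"fingers": 36, "offset": [0, 0, -30], "spin": 0}

```text
time: 17.37
position: [0.4759, -0.0865, 0.2055]
tool_rot: [0.688, 0.726, -0.0, -0.0]
force: [1.8, 0.1, -0.0]
finger_gap: 0.036
gripper_force: 0.0
```

>>> servo_tool:
  deltas:
    - {"fingers": 36, "offset": [0, 0, 0], "spin": 0}
    - {"fingers": 36, "offset": [0, 0, 0], "spin": 0}
    - {"fingers": 36, "offset": [0, 0, 0], "spin": 0}

```text
time: 17.62
position: [0.4759, -0.0857, 0.2031]
tool_rot: [0.687, 0.726, -0.0, -0.001]
force: [-0.4, -0.4, 0.3]
finger_gap: 0.0361
gripper_force: 0.0
```

```bash
python3 st.py
python3 - <<'E'
from h import *
o,im=shot("wrist","w6")
V=im.max(2).astype(float);p=proj("wrist",[.476,-.0858,.096],o);print(p)
# white line on bar: bright, near centre
yy,xx=np.mgrid[:384,:512];m=(np.hypot(xx-p[0],yy-p[1])<16)&(V>130);n,l,s,c=cv2.connectedComponentsWithStats(m.astype(np.uint8))
for i in range(1,n):
    q=np.argwhere(l==i)[:,::-1].astype(np.float32)
    if len(q)>12:
        vx,vy,x,y=cv2.fitLine(q,2,0,.01,.01).ravel();a=onz("wrist",x,y,.096,o);b=onz("wrist",x-5*vx,y-5*vy,.096,o);d=b-a;print(len(q),c[i],np.arctan2(d[1],d[0]))
print(arm.get_obs()["time"])
E
```

```text
17.6167 [ 0.4759 -0.0857  0.2031] xang 1.62602950964959 [-0.3757 -0.3601  0.291 ] [-0.0304  0.0465 -0.0277] 0.03610279347095382 [-0.8023 -0.0246  0.8935  1.9366  0.0201  1.2217  0.1394]
(np.float64(260.0358573842004), np.float64(191.48156794199616))
32 [259.03125 181.90625] 1.7105669055116979
17.6667
```

The bar is still at 1.71 rad, the same as after the first turn, so the knob is at its end of travel. I'll hand the job in.

```bash
python3 -c "
from station import arm
print(arm.close_job())"
```

```text
the job is handed in; nothing more can be done
None
```

The job is handed in at about 17.7 s (verdict not shown): the disc lies home on the hub with its studs through the holes, and the knob was pushed down, turned clockwise to its hard stop and released, with the arm clear.

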